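# Clear the specimen turntable and hold its index pin out

### The arm

A 6-joint arm with a two-finger parallel gripper is mounted at the origin on the work surface. World frame = base frame: x ahead of the robot, y to its left, z up, the work surface at z = 0. Lengths are in m, angles in degrees, forces in N, time in s.
With the tool pointing down it reaches from about 0.35 to 0.875 m from the base axis. Payload 4.2 kg.
Tool frame: the origin (TCP) lies at the very end of the fingers, on their centre line; the grasp point (between the pads) lies 19 mm behind it (tcp_to_grasp is the z of the grasp point in the tool frame, in m); z points along the fingers, y is the direction in which the jaws open and shut (so a half turn about z gives the same grasp; the last joint's range is limited). The gripper opens to 87 mm and grips with 3 to 60 N. Pads are 19 mm wide; open, the fingers measure 117 mm over their backs; the gripper's body (75 mm by 190 mm) begins 51 mm behind the grasp point.
Start: joints at [-48.209, 22.042, 0.453, 0, -68.411, -14.817], TCP at [0.284, -0.557, 0.223] pointing down, gripper open.
Joint ranges: [-179.83, 179.83], [-69.29, 118.12], [-61.27, 80.66], [-181.25, 117.63], [-171.15, -9.14], [-177.46, 177.46]. Speed limits (degrees/s): [159.86, 159.86, 180, 180, 180, 180].

### API

Orientations are given as a 3x3 rotation matrix whose columns are the frame's x, y, z axes.
In Python, from station import sense, capture, camera_params, finish_job, tcp_to_grasp gives the robot as it stands.
- The arm moves only by the shell command python3 -m inch 'ROWS'. ROWS is JSON, a list of rows, each an object of numbers: "jaw": the closure in counts, from 0 (fully open) to 255 (shut); "x", "y", "z": the shift along the world's x, y, z normalised to -1 to 1, where 1 is 0.06 m; "ax", "ay", "az": the turn, a rotation vector about the world's x, y, z normalised to -1 to 1, where 1 is 10 degrees. A call has 1 to 12 rows; each row shifts and turns the pose as measured when the row begins; what a row does not reach is not made up. A row lasts 1/8 s, in which the tool goes at most 62.5 mm and 10.7 degrees, less where a joint would pass 70% of its speed; a pose out of reach is approached as far as the arm can. A call with a number of a shift or a turn outside -1 to 1 is refused whole. A call with a gripper value outside its range is refused whole. The fingers move at their own pace and stop on an object; the grip force is fixed at half the most. Time passes only in rows, so rows that do not move let the fingers close. It gives the time, the measured TCP pose, the force and the opening at its end, in the units of the state.
- sense(): the state, without advancing time (a new reading comes with each control period).
- capture(name): name is "side" or "top" or "wrist"; returns the picture (400x640x3 uint8, red, green, blue); there is no depth.
- camera_params(name): a dict with "vfov" (degrees; the focal length in pixels is half the picture's height over the tangent of half this angle, whatever the lens; pixels are square), "cx", "cy" (the principal point, pixels), "R" (3x3) and "t" (3): a world point X has camera coordinates R X + t. Camera axes: x right, y down, z forward; pixel columns grow to the right and rows downward; lengths in m; the calibration is good to about 2 mm. The wrist camera is an equidistant fisheye: a pixel r from the principal point sees the ray r / f radians off the axis. A picture is of the moment at which its call begins: read the wrist's pose just before it. camera_params takes no time and is no camera call; for the wrist camera it gives the pose at the moment of the call.
- finish_job(): hands the job in, once; it reports no verdict.
The state is a dict: "time_s": time; "joints": joint angles; "joint_velocities": joint speeds; "effort": joint torques, N m; "tcp_pos": TCP position; "ee_rot": TCP orientation; "wrist_force": force on the tool from outside, world axes, zero at the start; "moment": the same for the moment, N m; "gripper_width": opening from 0.0 (shut) to 1.0 (fully open).
Only numpy, scipy, OpenCV 4.12 (cv2) and the standard library are available. Lean on these libraries where they do the work, as an engineer would, in place of code of your own. Each camera call takes 0.05 s, during which the arm holds its last target.

### The job

The carriage of the specimen turntable is about to be slid along its rail. Take the large pine cone off the turntable and stand it upright in the small square cream box, setting it down rather than dropping it; only then pull the spring-loaded index pin by its knob straight up out of its hole, as far as it goes, and finish still gripping the knob and holding the pin out. Leave the other specimens and things on the table where they are.

Things in the scene. Friction and masses are not known exactly. Their poses are not given: they have to be found in the camera images.
- stand: The rail stand, fixed to the table: aluminium base 130 x 460 x 12 mm lying along its own y. Origin at the centre of its underside (on the table), z up. The turntable's axis stands at y = +110 mm and the index pin's axis at y = -130 mm in this frame (both x = 0). The pin goes through a grey bridge 74 mm (x) by 56 mm (y), top at 56 mm above the table, with a brass bushing of 24 mm diameter on it, top at 64 mm.
- turntable: White round disc, 180 mm diameter, 10 mm thick, that spins freely about its vertical axis (almost no friction). Origin on the axis at the disc's underside, 48 mm above the table; its top is at 58 mm.
- cone: The large pine cone, loose, standing on its wide end anywhere on the turntable, round about its own z. Origin at the centre of its underside, z up its axis. 90 mm tall, foot 49 mm diameter; widest, 58 mm, as a straight band from 18 to 45 mm above its underside, then tapering to 17 mm at the top. About 0.11 to 0.22 kg. Its centre may lie up to about 50 mm from the turntable's axis.
- box: Small square open cream box, fixed, 150 x 150 mm, 35 mm high, walls 4 mm, inner floor 4 mm above the table. Origin at the centre of its underside, on the table. It stands to the left or the right of the stand (the kitchen scale is on the other side).
- box_in (a point): Centre of the inner floor of the cream box, where the cone's underside comes to rest.
- pin (a joint): Travel of the index pin: 0 m = seated in its hole, 0.020 m = pulled fully up against its stop. A spring pulls it back: about 4 N when seated, 8 N fully up (plus 0.7 N of weight); let go, it snaps home. The pin's tip leaves the hole at 0.012 m.
- pin_knob (a point): Black round knob on top of the index pin, 28 mm diameter and 41 mm tall with straight sides, axis vertical. This point is the centre of its underside, 68 mm above the table while the pin is seated (4 mm above the bushing); it rises with the pin by up to 20 mm. Pinch it across its sides and pull straight up.
- seat_hole (a point): Mouth of the hole that the pin sits in, 26 mm above the table, on the pin's axis.
- scale: Kitchen-type scale with a round glass pan, fixed, 190 x 150 mm, 38 mm high. Origin at the centre of its underside. Not part of the job.
- small_cone: Small pine cone standing loose on the table, 38 mm diameter, 52 mm tall. Origin under its centre. Leave alone.
- rock: Loose dark rock, about 62 x 50 x 46 mm. Origin under its centre. Leave alone.
- jar: Loose amber glass jar with a dark lid, 48 mm diameter, 65 mm tall. Origin under its centre. Leave alone.
- slice: Loose round slice of a branch, 60 mm diameter, 14 mm thick, lying flat. Origin under its centre. Leave alone.
- loupe: Loose magnifying glass lying flat, 56 mm round lens at its origin, handle to -x, 130 mm long, 10 mm thick. Leave alone.
Things that resemble listed ones, but are neither listed nor needed, are in the scene too. Leave any green, pink or red look-alike of the cone alone.

How it is judged:
By the outcome, as a careful person would: the job done as asked, in the order asked, and still so for the second after the job is handed in, while the arm keeps its last pose, push and grip.
It also fails if it takes over 45 s, if anything falls off the work surface, if the arm or the gripper's body presses on something with over 40 N, if the wrist force passes 120 N, or if a joint passes its speed limit or range.

## Working session

There is one attempt and no reset: what is moved stays moved. The work goes in short steps, Python scripts to look and compute and a shell command to move; the robot and the scene stay as the last step left them, time stands still between calls to the robot, and variables do not carry over. Pictures are saved under pics/ and viewed, and the job is handed in when it is done.

```bash
ls; mkdir -p pics; python3 - <<'E'
from station import *
import cv2
print(sense(), tcp_to_grasp)
for n in ("side","top","wrist"):
    p=camera_params(n);print(n,p)
    cv2.imwrite(f"pics/{n}0.png",capture(n)[:,:,::-1])
E
```

```text
pics
{'time_s': 0.0, 'joints': array([-4.82090374e+01,  2.20900422e+01,  3.79177703e-01, -3.12948427e-02,
       -6.84120835e+01, -1.48158413e+01]), 'joint_velocities': array([-0.03392062, -0.02613171,  0.01872151,  0.00941914, -0.02963771,
        0.02149213]), 'effort': array([-5.05724965e-04, -3.90661275e+01,  1.87397987e+01,  4.21968877e+00,
        1.09030609e-02, -1.90378887e-04]), 'tcp_pos': array([ 0.28323806, -0.55644208,  0.22145711]), 'ee_rot': array([[-8.91294925e-01, -4.53422818e-01, -1.05132004e-03],
       [-4.53424033e-01,  8.91292819e-01,  1.93832534e-03],
       [ 5.81530646e-05,  2.20431331e-03, -9.99997569e-01]]), 'wrist_force': array([-0.22336114, -0.01943967, -0.63122643]), 'moment': array([-0.01012019,  0.00178234, -0.0313307 ]), 'gripper_width': 0.9938212042676111} -0.0187
side {'vfov': 57.968190989874415, 'cx': 323.54392714138805, 'cy': 201.79138545009596, 'R': array([[ 9.99999734e-01, -7.21924310e-04, -1.07301938e-04],
       [-4.89556644e-04, -5.54430158e-01, -8.32230113e-01],
       [ 5.41315720e-04,  8.32229944e-01, -5.54430364e-01]]), 't': array([-0.57056095,  0.04896765,  0.84415382])}
top {'vfov': 56.34447611967944, 'cx': 320.83155788632877, 'cy': 197.1442219107661, 'R': array([[-0.02362621, -0.99952972,  0.01954848],
       [-0.99276688,  0.02115503, -0.11817946],
       [ 0.11771033, -0.02219922, -0.99279982]]), 't': array([0.0080356 , 0.60147003, 0.85764569])}
wrist {'vfov': 65.70646984690485, 'cx': 320.27149854390893, 'cy': 203.2034318110026, 'R': array([[-0.45341125,  0.89129713,  0.00276861],
       [ 0.86549575,  0.43953955,  0.24025423],
       [ 0.21292099,  0.11133019, -0.97070605]]), 't': array([ 0.62297028, -0.02955978,  0.39023408])}
```

View pics/side0.png

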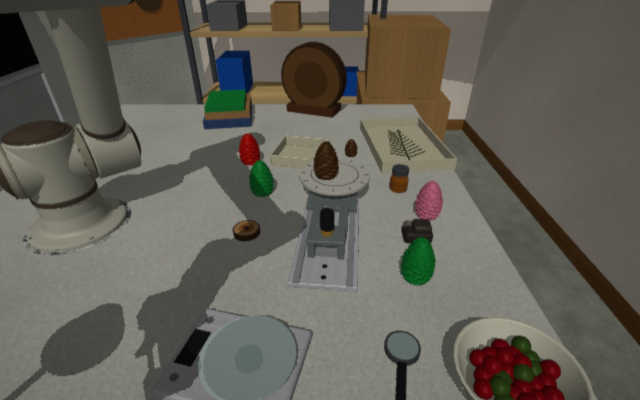

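View pics/top0.png

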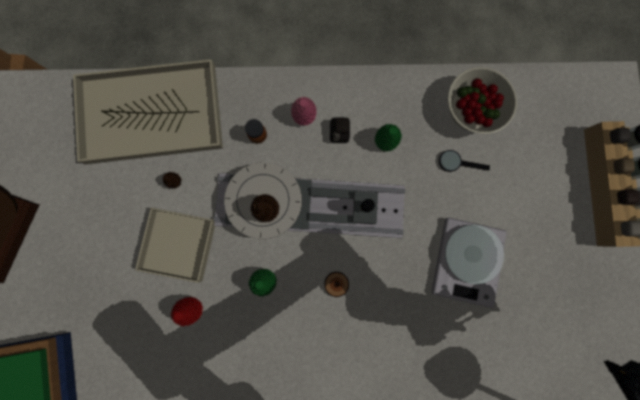

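View pics/wrist0.png

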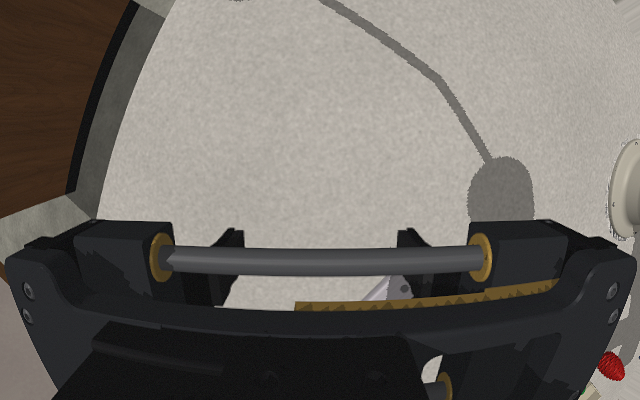

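Side view: the cone is at (326,160) on the disc and the knob at (327,218). The cream box is at (300,152), with the scale in the foreground. Top view: cone (264,207), knob (367,205), small box (175,243). I'll zoom in for precise measurements.

```bash
python3 - <<'E'
import cv2,numpy as np
s=cv2.imread("pics/side0.png");t=cv2.imread("pics/top0.png")
a=cv2.resize(s[125:295,260:380],None,fx=3.5,fy=3.5,interpolation=cv2.INTER_CUBIC)
cv2.imwrite("pics/side0z.png",a)
a=cv2.resize(t[150:300,125:415],None,fx=2.75,fy=2.75,interpolation=cv2.INTER_CUBIC)
cv2.imwrite("pics/top0z.png",np.clip(a*1.8,0,255).astype(np.uint8))
E
```

```text
(no output)
```

View pics/side0z.png

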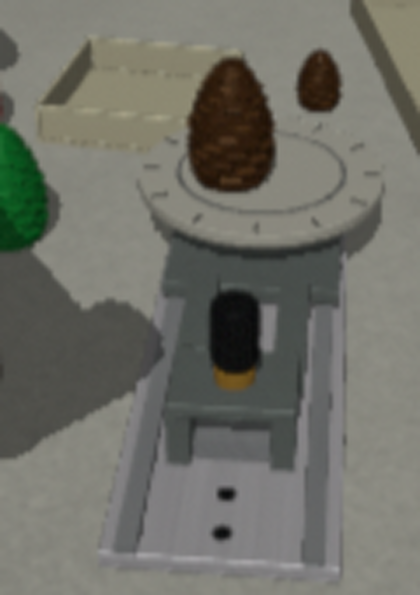

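View pics/top0z.png

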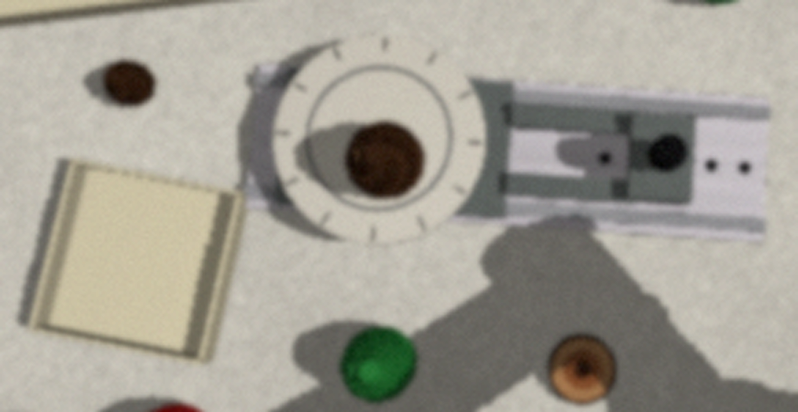

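```bash
cat > h.py <<'E'
import cv2,numpy as np,json
from station import *
def ray(P,uv):
    f=200/np.tan(np.radians(P['vfov']/2)); d=np.array([(uv[0]-P['cx'])/f,(uv[1]-P['cy'])/f,1.])
    R=np.array(P['R']);return -R.T@np.array(P['t']), R.T@d
def plane(P,uv,z):
    o,d=ray(P,uv); return o+d*(z-o[2])/d[2]
def tri(P1,a,P2,b):
    o1,d1=ray(P1,a);o2,d2=ray(P2,b)
    s=np.linalg.lstsq(np.c_[d1,-d2],o2-o1,rcond=None)[0]
    p,q=o1+s[0]*d1,o2+s[1]*d2
    return (p+q)/2,np.linalg.norm(p-q)
def proj(P,X):
    f=200/np.tan(np.radians(P['vfov']/2)); c=np.array(P['R'])@X+np.array(P['t']); return np.array([P['cx'],P['cy']])+f*c[:2]/c[2]
def blob(m,box):
    x0,y0,x1,y1=box; k=np.zeros_like(m);k[y0:y1,x0:x1]=m[y0:y1,x0:x1]
    n,l,s,c=cv2.connectedComponentsWithStats(k.astype(np.uint8)); i=1+np.argmax(s[1:,4]); return l==i,s[i],c[i]
E
python3 - <<'E'
from h import *
S=cv2.imread("pics/side0.png").astype(int);T=cv2.imread("pics/top0.png").astype(int)
Ps,Pt=camera_params("side"),camera_params("top")
def brown(I,thr): return (I[...,2]<thr)&(I[...,2]>I[...,0]+5)
for n,m,bx in (("cone s",(S[...,2]-S[...,0]>15)&(S.max(2)<140),(308,135,344,182)),
 ("cone t",(T.max(2)<62)&(T[...,2]-T[...,0]>5),(245,185,290,230)),
 ("knob s",S.max(2)<50,(312,200,342,245)),("knob t",T.max(2)<32,(355,190,380,220)),
 ("disc t",(T.min(2)>75),(205,150,310,250))):
    b,s,c=blob(m,bx); print(n,s,c)
    if n=="disc t":
        cv2.imwrite("pics/disc.png",b*255)
E
```

```text
cone s [308 138  31  42 915] [323.37595628 158.64371585]
cone t [245 194  34  28 706] [262.49858357 207.61614731]
knob s [320 208  15  24 308] [326.62662338 219.32467532]
knob t [355 199  20  13 201] [364.77114428 205.31343284]
disc t [ 205  150  105  100 7647] [257.97580751 196.00732313][ WARN:0@0.847] global loadsave.cpp:1063 imwrite_ Unsupported depth image for selected encoder is fallbacked to CV_8U.
```

```bash
python3 - <<'E'
from h import *
S=cv2.imread("pics/side0.png").astype(int);T=cv2.imread("pics/top0.png").astype(int)
Ps,Pt=camera_params("side"),camera_params("top")
b,s,c=blob((S[...,2]-S[...,0]>22)&(S.max(2)<130),(312,138,341,181));print("cone s",s,c)
cv2.imwrite("pics/m1.png",cv2.resize((b*255).astype(np.uint8)[130:190,300:350],None,fx=5,fy=5))
b,s,c=blob((T.max(2)<55)&(T[...,2]-T[...,0]>8),(247,190,285,228));print("cone t",s,c);ct=s
cv2.imwrite("pics/m2.png",cv2.resize((b*255).astype(np.uint8)[180:240,240:290],None,fx=5,fy=5))
b,s,c=blob(T.max(2)<26,(358,192,380,220));print("knob t",s,c)
for r in range(208,234,3):
  x=np.where(S[r,312:342].max(1)<50)[0];print(r,x.min()+312,x.max()+312)
kt=np.array([s[0]+(s[2]-1)/2,s[1]+(s[3]-1)/2]);
for v in (208,210,211,212): print("knob top tri",v,tri(Ps,(327.,v),Pt,kt))
print("knob plane .109",plane(Pt,kt,.109))
cc=np.array([ct[0]+(ct[2]-1)/2,ct[1]+(ct[3]-1)/2])
for z in (.09,.1): print("cone",z,plane(Pt,cc,z),plane(Pt,(264.8,208.2),z))
for v in (150,158,166): print("cone tri",v,tri(Ps,(326.2,v),Pt,cc))
print("cone bottom plane side",plane(Ps,(326.2,179.3),.058))
# box rim corners (top zoom)
for q in ((66,158),(243,194),(207,361),(25,327)):
    p=(125+q[0]/2.75,150+q[1]/2.75); print("box",plane(Pt,p,.035))
# stand holes / end corners
for q in ((769,98),(766,240)): print("stand",plane(Pt,(125+q[0]/2.75,150+q[1]/2.75),.012))
# disc
for q in ((273,138),(487,140),(380,37),(380,243)): print("disc",plane(Pt,(125+q[0]/2.75,150+q[1]/2.75),.058))
# side box rim front
for q in ((92,37),(242,52),(40,103)): 
    p=(260+q[0]/3.5,125+q[1]/3.5); print("boxS",plane(Ps,p,.035))
E
```

```text
cone s [313 141  25  38 703] [325.22190612 160.90327169]
cone t [251 195  28  27 572] [264.79020979 207.78671329]
knob t [359 199  15  13 143] [366.63636364 205.26573427]
208 322 329
211 320 333
214 320 333
217 320 333
220 320 333
223 320 333
226 320 334
229 322 333Traceback (most recent call last):
  File "<stdin>", line 10, in <module>
    return umr_minimum(a, axis, None, out, keepdims, initial, where)
ValueError: zero-size array to reduction operation minimum which has no identity
```

```bash
python3 - <<'E'
from h import *
np.set_printoptions(precision=4,suppress=True)
Ps,Pt=camera_params("side"),camera_params("top")
kt=np.array([367.,205.3]);cc=np.array([264.8,208.1])
for v in (209,210,211,212): print("knob top tri",v,tri(Ps,(326.8,v),Pt,kt))
print("knob plane .1",plane(Pt,kt,.1),"pins", proj(Pt,plane(Pt,kt,.1)))
for z in (.09,.1): print("cone",z,plane(Pt,cc,z))
for v in (150,158,166): print("cone tri",v,tri(Ps,(326,v),Pt,cc))
print("cone bottom plane side",plane(Ps,(326.2,179.3),.058))
for q in ((66,158),(243,194),(207,361),(25,327)):
    p=(125+q[0]/2.75,150+q[1]/2.75); print("box",plane(Pt,p,.035))
for q in ((769,98),(766,240)): print("stand",plane(Pt,(125+q[0]/2.75,150+q[1]/2.75),.012))
for q in ((273,138),(487,140),(380,37),(380,243)): print("disc",plane(Pt,(125+q[0]/2.75,150+q[1]/2.75),.058))
for q in ((92,37),(242,52),(40,103)): 
    p=(260+q[0]/3.5,125+q[1]/3.5); print("boxS",plane(Ps,p,.035))
E
```

```text
knob top tri 209 (array([ 0.5746, -0.1043,  0.111 ]), np.float64(0.004344605454899537))
knob top tri 210 (array([ 0.5747, -0.1046,  0.1089]), np.float64(0.004153340165402661))
knob top tri 211 (array([ 0.5748, -0.1049,  0.1068]), np.float64(0.003961570687136516))
knob top tri 212 (array([ 0.5749, -0.1053,  0.1047]), np.float64(0.0037692950784924653))
knob plane .1 [ 0.5735 -0.106   0.1   ] pins [367.  205.3]
cone 0.09 [0.5731 0.1213 0.09  ]
cone 0.1 [0.5722 0.12   0.1   ]
cone tri 150 (array([0.573 , 0.1163, 0.1304]), np.float64(0.007192191792765311))
cone tri 158 (array([0.5741, 0.1192, 0.1076]), np.float64(0.005195612343739295))
cone tri 166 (array([0.5752, 0.1222, 0.0841]), np.float64(0.003128795402053149))
cone bottom plane side [0.5772 0.1015 0.058 ]
box [0.5857 0.4013 0.035 ]
box [0.5513 0.2497 0.035 ]
box [0.4113 0.2784 0.035 ]
box [0.4433 0.4313 0.035 ]
stand [ 0.6286 -0.2141  0.012 ]
stand [ 0.5016 -0.2051  0.012 ]
disc [0.5965 0.219  0.058 ]
disc [0.591  0.0388 0.058 ]
disc [0.6814 0.1286 0.058 ]
disc [0.5064 0.1295 0.058 ]
boxS [0.4492 0.4254 0.035 ]
boxS [0.5887 0.3913 0.035 ]
boxS [0.4172 0.2872 0.035 ]
```

```bash
python3 -m inch '[{"x":0.4,"y":0.94,"z":0.06},{"x":0.4,"y":0.94,"z":0.06},{"x":0.4,"y":0.94,"z":0.06},{"x":0.4,"y":0.94,"z":0.06},{"x":0.4,"y":0.94,"z":0.06},{"x":0.4,"y":0.94,"z":0.06},{"x":0.4,"y":0.94,"z":0.06},{"x":0.4,"y":0.94,"z":0.06},{"x":0.4,"y":0.94,"z":0.06},{"x":0.4,"y":0.94,"z":0.06},{"x":0.4,"y":0.94,"z":0.06}]' | cut -c1-600
python3 - <<'E'
from h import *
np.set_printoptions(precision=4,suppress=True)
s=sense();print(s['time_s'],s['tcp_pos'],s['joints'],s['ee_rot'])
cv2.imwrite("pics/w1.png",capture("wrist")[:,:,::-1])
E
```

```text
0.15 [ 0.2833 -0.5566  0.2217] [-48.2082  22.0817   0.3976  -0.0193 -68.4104 -14.8152] [[-0.8912 -0.4535 -0.0009]
 [-0.4535  0.8912  0.0014]
 [ 0.0001  0.0017 -1.    ]]$[0]: bad value
```

View pics/w1.png

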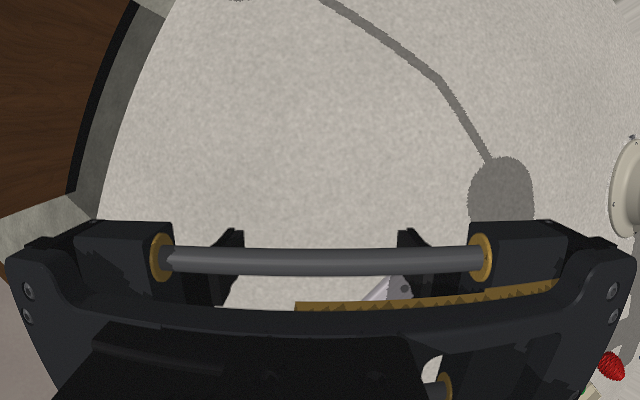

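The arm hasn't moved because the rows were refused. I'll try rows with every key filled in.

```bash
python3 -m inch '[{"jaw":0,"x":0.4,"y":0.94,"z":0.06,"ax":0,"ay":0,"az":0},{"jaw":0,"x":0.4,"y":0.94,"z":0.06,"ax":0,"ay":0,"az":0},{"jaw":0,"x":0.4,"y":0.94,"z":0.06,"ax":0,"ay":0,"az":0},{"jaw":0,"x":0.4,"y":0.94,"z":0.06,"ax":0,"ay":0,"az":0},{"jaw":0,"x":0.4,"y":0.94,"z":0.06,"ax":0,"ay":0,"az":0},{"jaw":0,"x":0.4,"y":0.94,"z":0.06,"ax":0,"ay":0,"az":0},{"jaw":0,"x":0.4,"y":0.94,"z":0.06,"ax":0,"ay":0,"az":0},{"jaw":0,"x":0.4,"y":0.94,"z":0.06,"ax":0,"ay":0,"az":0},{"jaw":0,"x":0.4,"y":0.94,"z":0.06,"ax":0,"ay":0,"az":0},{"jaw":0,"x":0.4,"y":0.94,"z":0.06,"ax":0,"ay":0,"az":0}]' | cut -c1-600
python3 - <<'E'
from h import *
np.set_printoptions(precision=4,suppress=True)
s=sense();print(s['time_s'],s['tcp_pos'],s['joints'],s['ee_rot'])
cv2.imwrite("pics/w2.png",capture("wrist")[:,:,::-1])
E
```

```text
time_s: 1.45
tcp_pos: [0.5234, 0.0173, 0.2568]
ee_rot: [[-0.895, -0.447, 0.0], [-0.447, 0.895, 0.003], [-0.001, 0.003, -1.0]]
wrist_force: [1.4, -0.7, 0.4]
gripper_width: 1.004
1.45 [0.5234 0.0173 0.2568] [ 19.5611  10.7456 -10.3662  -0.1648 -68.8259 -82.9624] [[-0.8946 -0.4468  0.0001]
 [-0.4468  0.8946  0.0029]
 [-0.0014  0.0025 -1.    ]]
```

View pics/w2.png

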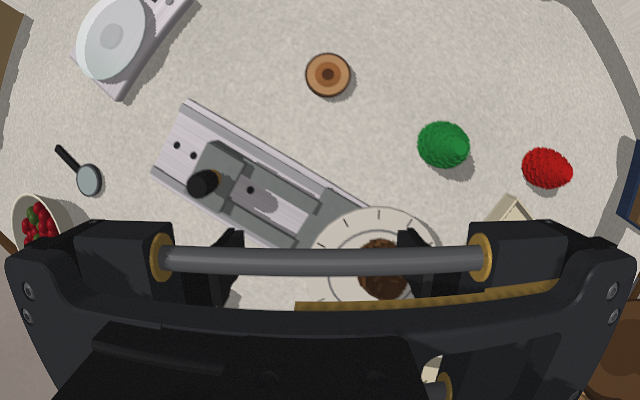

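The wrist view shows the knob at (202,184), the stand base, and part of the cone at (380,268) behind the guide rod. I'll cross-check these against the fixed cameras with the fisheye model.

```bash
cat >> h.py <<'E'
def rayw(P,uv):
    f=200/np.tan(np.radians(P['vfov']/2)); v=np.array([uv[0]-P['cx'],uv[1]-P['cy']]); r=np.hypot(*v); th=r/f
    d=np.array([*(v/r*np.sin(th)),np.cos(th)]);R=np.array(P['R']);return -R.T@np.array(P['t']),R.T@d
def wplane(P,uv,z):
    o,d=rayw(P,uv);return o+d*(z-o[2])/d[2]
def tri2(a,b):
    (o1,d1),(o2,d2)=a,b
    s=np.linalg.lstsq(np.c_[d1,-d2],o2-o1,rcond=None)[0]
    p,q=o1+s[0]*d1,o2+s[1]*d2
    return (p+q)/2,np.linalg.norm(p-q)
E
python3 - <<'E'
from h import *
W=cv2.imread("pics/w2.png")
a=cv2.resize(W[130:215,140:260],None,fx=6,fy=6,interpolation=cv2.INTER_CUBIC)
b=cv2.resize(W[200:310,300:440],None,fx=5,fy=5,interpolation=cv2.INTER_CUBIC)
cv2.imwrite("pics/w2a.png",a);cv2.imwrite("pics/w2b.png",b)
E
```

```text
(no output)
```

View pics/w2a.png

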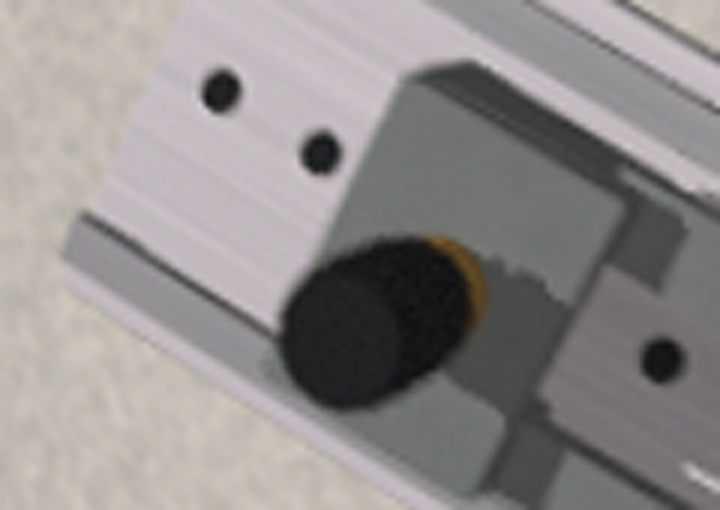

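View pics/w2b.png

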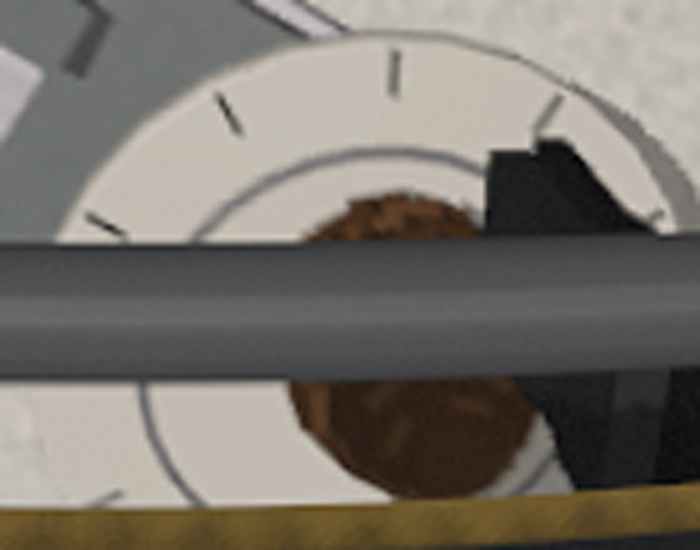

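```bash
python3 - <<'E'
from h import *
np.set_printoptions(precision=4,suppress=True)
Ps,Pt,Pw=camera_params("side"),camera_params("top"),camera_params("wrist")
k=(196.8,187.2)
print("knob w/top",tri2(rayw(Pw,k),ray(Pt,(367,205.3))),"w/side",tri2(rayw(Pw,k),ray(Ps,(326.8,210.2))))
print("w plane .109",wplane(Pw,k,.109),"t",plane(Pt,(367,205.3),.109))
c=(382.4,269)
print("cone w/top",tri2(rayw(Pw,c),ray(Pt,(264.8,208.1))))
for z in (.08,.09,.1):print(wplane(Pw,c,z))
# foot far edge (toward base) of cone, sides at lower band
for q in ((400,190),(430,498),(290,390),(540,410)):print(wplane(Pw,(300+q[0]/5,200+q[1]/5),.09))
# stand: base end corners (z .012) and disc rim
for q in ((62,258),(190,0)):print("st",wplane(Pw,(140+q[0]/6,130+q[1]/6),.012))
# box far corner
E
```

```text
knob w/top (array([ 0.5737, -0.0978,  0.1234]), np.float64(0.010592795300210553)) w/side (array([ 0.5795, -0.0985,  0.1056]), np.float64(0.005736982927919775))
w plane .109 [ 0.5813 -0.0973  0.109 ] t [ 0.5726 -0.1047  0.109 ]
cone w/top (array([0.5686, 0.1173, 0.1281]), np.float64(0.0026836509994038944))
[0.584  0.1388 0.08  ]
[0.5806 0.1345 0.09  ]
[0.5772 0.1302 0.1   ]
[0.5475 0.1115 0.09  ]
[0.6159 0.1616 0.09  ]
[0.6038 0.1137 0.09  ]
[0.5825 0.1739 0.09  ]
st [ 0.6309 -0.2034  0.012 ]
st [ 0.5585 -0.1937  0.012 ]
```

```bash
python3 - <<'E'
from h import *
np.set_printoptions(precision=4,suppress=True)
s=sense();d=s['tcp_pos']-np.array([.5234,.0173,.2568]);print(d,s['time_s'])
Ps,Pt,Pw=camera_params("side"),camera_params("top"),camera_params("wrist")
Pw['t']=np.array(Pw['t'])+np.array(Pw['R'])@d   # pose at picture time
k=(196.8,187.2);c=(382.4,269)
print("knob w/top",tri2(rayw(Pw,k),ray(Pt,(367,205.3))),"w/side",tri2(rayw(Pw,k),ray(Ps,(326.8,210.2))))
print(wplane(Pw,k,.109),plane(Pt,(367,205.3),.109),plane(Ps,(326.8,210.2),.109))
print("cone w/top",tri2(rayw(Pw,c),ray(Pt,(264.8,208.1))))
print(wplane(Pw,c,.09),plane(Pt,(264.8,208.1),.09))
for q in ((400,190),(430,498),(290,390),(540,410)):print(wplane(Pw,(300+q[0]/5,200+q[1]/5),.09))
cv2.imwrite("pics/w3.png",capture("wrist")[:,:,::-1])
cv2.imwrite("pics/t3.png",capture("top")[:,:,::-1])
E
```

```text
[0.0034 0.0052 0.    ] 1.5
knob w/top (array([ 0.5725, -0.101 ,  0.1209]), np.float64(0.004377705886880995)) w/side (array([ 0.5775, -0.1029,  0.1078]), np.float64(0.0014915256269325977))
[ 0.5778 -0.1025  0.109 ] [ 0.5726 -0.1047  0.109 ] [ 0.5768 -0.1051  0.109 ]
cone w/top (array([0.5703, 0.1191, 0.1121]), np.float64(0.0019864218104155354))
[0.5771 0.1293 0.09  ] [0.5731 0.1213 0.09  ]
[0.5441 0.1062 0.09  ]
[0.6125 0.1564 0.09  ]
[0.6004 0.1085 0.09  ]
[0.5791 0.1686 0.09  ]
```

View pics/w3.png

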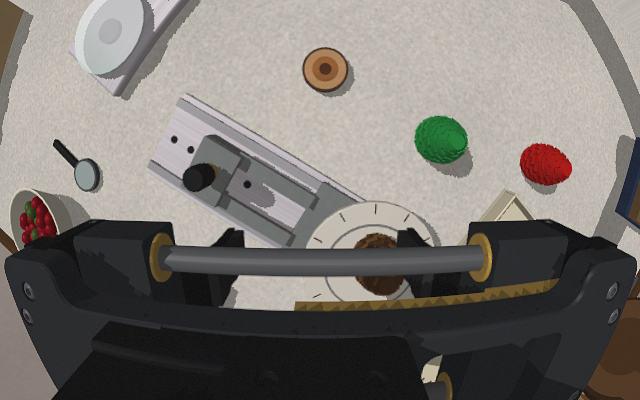

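```bash
python3 -m inch '[{"jaw":0,"x":0.4,"y":0.82,"z":-0.2,"ax":0,"ay":0,"az":0},{"jaw":0,"x":0.4,"y":0.82,"z":-0.5,"ax":0,"ay":0,"az":0},{"jaw":0,"x":0,"y":0,"z":-0.5,"ax":0,"ay":0,"az":0},{"jaw":0,"x":0,"y":0,"z":0,"ax":0,"ay":0,"az":0}]'
python3 - <<'E'
from h import *
np.set_printoptions(precision=4,suppress=True)
s=sense();print(s['tcp_pos'],s['time_s'])
Pw=camera_params("wrist");np.save("pw4.npy",Pw,allow_pickle=True)
cv2.imwrite("pics/w4.png",capture("wrist")[:,:,::-1])
a=capture("side");cv2.imwrite("pics/s4.png",cv2.resize(a[100:260,230:430,::-1],None,fx=3.5,fy=3.5,interpolation=cv2.INTER_CUBIC))
E
```

```text
time_s: 2.1
tcp_pos: [0.572, 0.1157, 0.1826]
ee_rot: [[-0.895, -0.447, -0.001], [-0.447, 0.895, 0.002], [-0.0, 0.002, -1.0]]
wrist_force: [-0.3, -0.4, -0.1]
gripper_width: 1.0
[0.572  0.1157 0.1826] 2.1
```

View pics/w4.png

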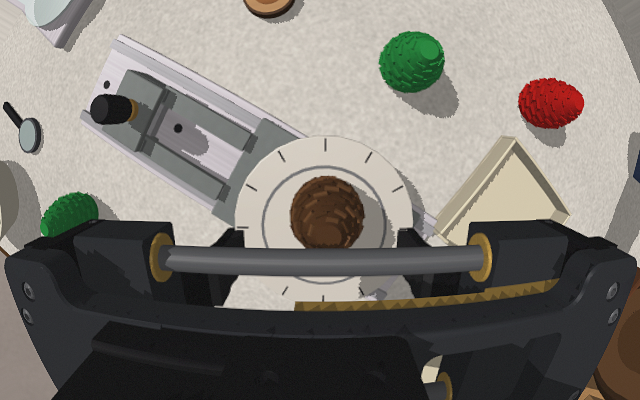

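View pics/s4.png

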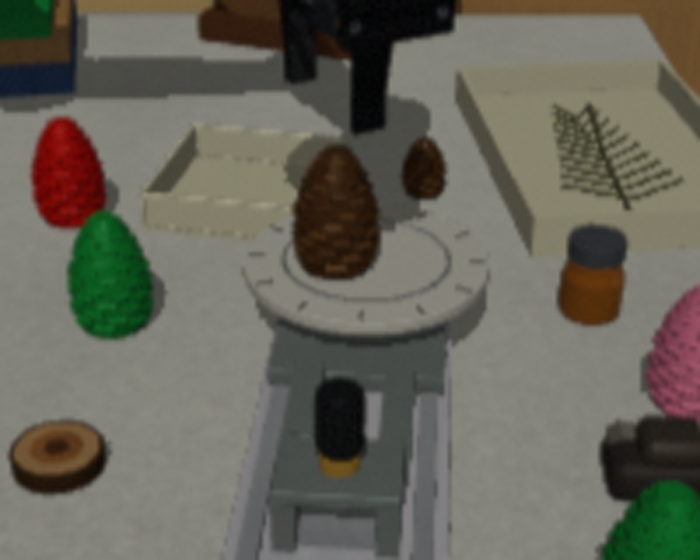

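Wrist view now shows the cone between the fingers, spanning columns 291–364 with its upper edge at row 176. The fingers are centred at column 320, so the cone sits about 7 px to the right. Red, green and box are clear of it. Next I'll check the cone's centre along the other axis.

```bash
python3 - <<'E'
from h import *
np.set_printoptions(precision=4,suppress=True)
Pw=np.load("pw4.npy",allow_pickle=True).item()
R=np.array(Pw['R']);C=-R.T@np.array(Pw['t']);print("cam",C)
# tip-axis: far edge ray tangent: compute signed perp coordinate e2 (tool x dir) for the band's far edge
ex=np.array([-.447,.895,0]); ey=np.array([.895,.447,0])
tcp=np.array([.572,.1157,.1826])
for z in (.076,.09,.103):
    for uv in ((327,176),(291,215),(364,215)):
        p=wplane(Pw,uv,z)-tcp; print(z,uv,"jaw",p@ex,"perp",p@ey)
print("knob",wplane(Pw,(103,109),.109))
for uv in ((512,137),(570,215),(433,237)): print("box rim",wplane(Pw,uv,.035))
E
python3 - <<'E'
import cv2
W=cv2.imread("pics/w4.png")
cv2.imwrite("pics/w4z.png",cv2.resize(W[70:270,60:380],None,fx=2.5,fy=2.5,interpolation=cv2.INTER_CUBIC))
cv2.imwrite("pics/w4y.png",cv2.resize(W[110:260,410:600],None,fx=4,fy=4,interpolation=cv2.INTER_CUBIC))
E
```

```text
cam [0.5134 0.0869 0.3452]
0.076 (327, 176) jaw 0.007177845223817094 perp -0.023137347447793652
0.076 (291, 215) jaw -0.02530203115995144 perp 0.01250484688126321
0.076 (364, 215) jaw 0.04111478433328679 perp 0.012614112675559811
0.09 (327, 176) jaw 0.006826342152655745 perp -0.025330892594716648
0.09 (291, 215) jaw -0.023964353771023274 perp 0.008457658650727895
0.09 (364, 215) jaw 0.03899832336198969 perp 0.008561241860445051
0.103 (327, 176) jaw 0.006499946443720216 perp -0.027367755945430863
0.103 (291, 215) jaw -0.022722224767018566 perp 0.004699555293802276
0.103 (364, 215) jaw 0.03703303817435674 perp 0.004797861817838442
knob [ 0.5745 -0.0999  0.109 ]
box rim [0.4145 0.2833 0.035 ]
box rim [0.4455 0.4328 0.035 ]
box rim [0.5604 0.2523 0.035 ]
```

View pics/w4z.png

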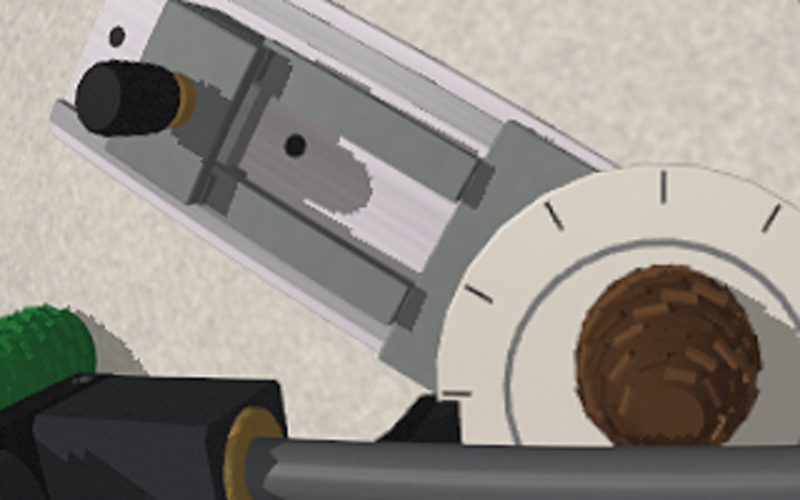

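View pics/w4y.png

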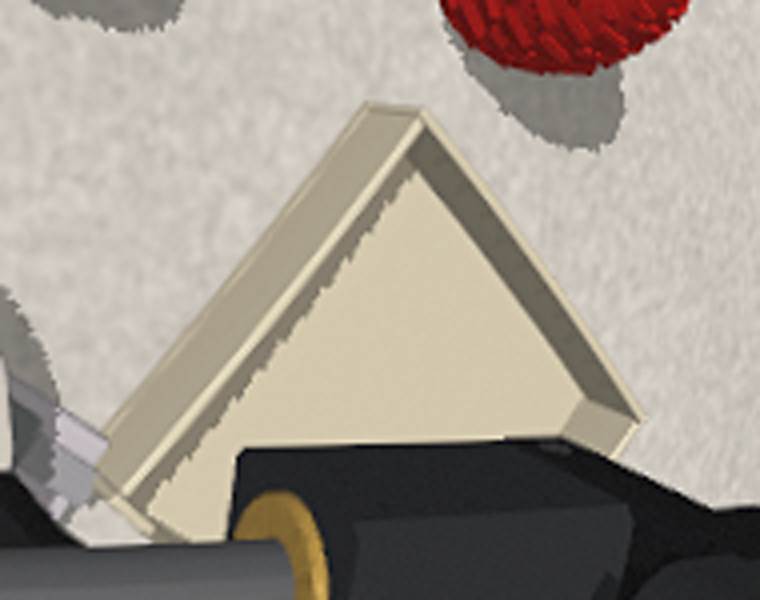

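```bash
python3 -m inch '[{"jaw":0,"x":0.02,"y":0.14,"z":-0.2,"ax":0,"ay":0,"az":0},{"jaw":0,"x":0,"y":0,"z":-0.5,"ax":0,"ay":0,"az":0},{"jaw":0,"x":0,"y":0,"z":-0.5,"ax":0,"ay":0,"az":0},{"jaw":0,"x":0,"y":0,"z":-0.3,"ax":0,"ay":0,"az":0},{"jaw":0,"x":0,"y":0,"z":0,"ax":0,"ay":0,"az":0}]'
python3 - <<'E'
from h import *
cv2.imwrite("pics/w5.png",capture("wrist")[:,:,::-1])
a=capture("side");cv2.imwrite("pics/s5.png",cv2.resize(a[100:220,250:400,::-1],None,fx=4.5,fy=4.5,interpolation=cv2.INTER_CUBIC))
E
```

```text
time_s: 2.82
tcp_pos: [0.578, 0.1244, 0.0991]
ee_rot: [[-0.896, -0.444, 0.018], [-0.444, 0.896, 0.01], [-0.02, 0.001, -1.0]]
wrist_force: [0.9, 0.1, -0.4]
gripper_width: 1.0
```

View pics/w5.png

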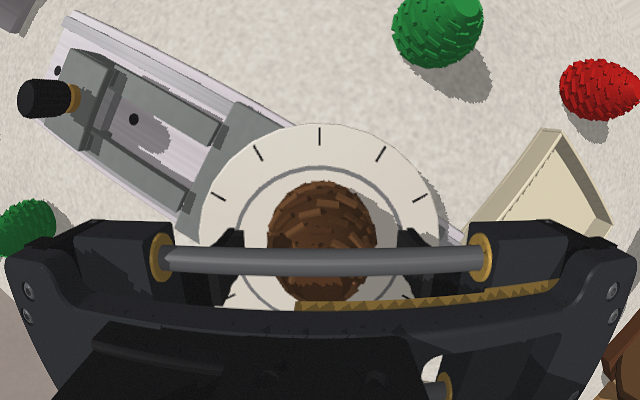

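View pics/s5.png

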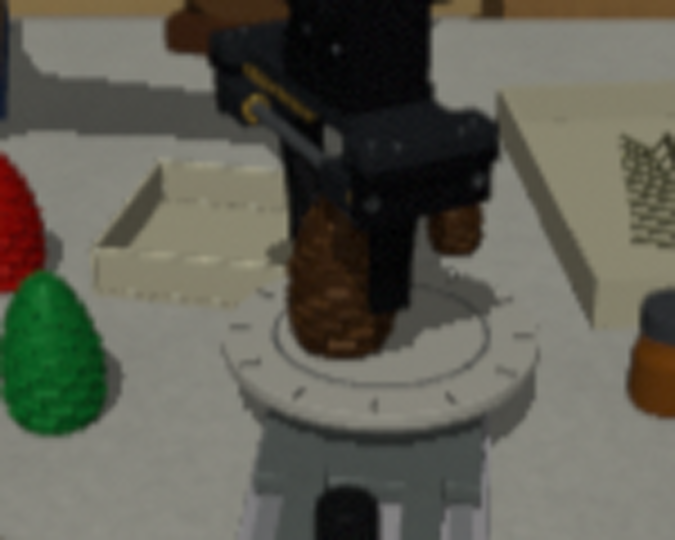

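```bash
python3 -m inch '[{"jaw":0,"x":-0.07,"y":0,"z":-0.1,"ax":-0.06,"ay":0.1,"az":0},{"jaw":0,"x":0,"y":0,"z":-0.1,"ax":0,"ay":0,"az":0},{"jaw":0,"x":0,"y":0,"z":0,"ax":0,"ay":0,"az":0}]'
python3 - <<'E'
from h import *
print(sense()['tcp_pos'])
Pw=camera_params("wrist");np.save("pw6.npy",Pw,allow_pickle=True)
w=capture("wrist");cv2.imwrite("pics/w6.png",cv2.resize(w[150:330,180:460,::-1],None,fx=2.8,fy=2.8))
E
```

```text
time_s: 3.3
tcp_pos: [0.576, 0.1256, 0.0906]
ee_rot: [[-0.896, -0.444, 0.007], [-0.444, 0.896, 0.002], [-0.007, -0.001, -1.0]]
wrist_force: [0.6, -0.1, 0.2]
gripper_width: 1.0
[0.57601713 0.12555163 0.09059151]
```

View pics/w6.png

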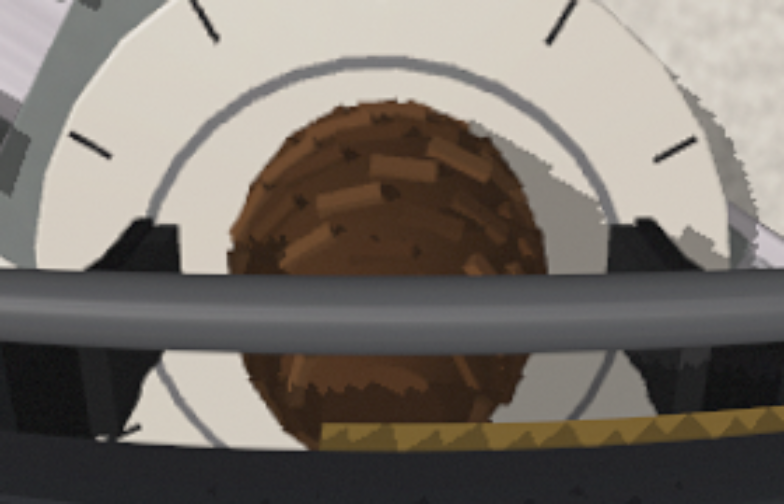

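```bash
python3 - <<'E'
from h import *
Pw=np.load("pw6.npy",allow_pickle=True).item();tcp=np.array([.576,.1256,.09]);ex=np.array([-.444,.896,0]);ey=np.array([.896,.444,0])
for uv,z in (((319.3,185),.076),((180+228/2.8,150+245/2.8),.09),((180+546/2.8,150+245/2.8),.09)):
    p=wplane(Pw,uv,z)-tcp;print(p@ex,p@ey)
E
python3 -m inch '[{"jaw":0,"x":-0.03,"y":0,"z":-0.13,"ax":0,"ay":0.05,"az":0},{"jaw":0,"x":0,"y":0,"z":-0.04,"ax":0,"ay":0,"az":0}]'
```

```text
0.00024859685832700524 -0.03221764087040644
-0.032566640835023454 -0.004783443532888138
0.03182171944373594 -0.004841005282292081
time_s: 3.6
tcp_pos: [0.5745, 0.1257, 0.0804]
ee_rot: [[-0.896, -0.444, -0.001], [-0.444, 0.896, 0.003], [-0.0, 0.003, -1.0]]
wrist_force: [-0.2, 0.3, -0.8]
gripper_width: 0.995
```

```bash
python3 -m inch '[{"jaw":255,"x":0,"y":0,"z":0,"ax":0,"ay":0,"az":0},{"jaw":255,"x":0,"y":0,"z":0,"ax":0,"ay":0,"az":0},{"jaw":255,"x":0,"y":0,"z":0,"ax":0,"ay":0,"az":0},{"jaw":255,"x":0,"y":0,"z":0,"ax":0,"ay":0,"az":0},{"jaw":255,"x":0,"y":0,"z":0,"ax":0,"ay":0,"az":0},{"jaw":255,"x":0,"y":0,"z":0,"ax":0,"ay":0,"az":0}]'
```

```text
time_s: 4.35
tcp_pos: [0.5746, 0.1257, 0.0802]
ee_rot: [[-0.896, -0.444, -0.001], [-0.444, 0.896, 0.003], [-0.0, 0.003, -1.0]]
wrist_force: [0.1, -0.7, -0.1]
gripper_width: 0.659
```

The opening is 57 mm, which matches the 58 mm band. Lifting.

```bash
python3 -m inch '[{"jaw":255,"x":0,"y":0,"z":0.2,"ax":0,"ay":0,"az":0},{"jaw":255,"x":0,"y":0,"z":0.3,"ax":0,"ay":0,"az":0},{"jaw":255,"x":0,"y":0,"z":0.4,"ax":0,"ay":0,"az":0},{"jaw":255,"x":0,"y":0,"z":0.4,"ax":0,"ay":0,"az":0},{"jaw":255,"x":0,"y":0,"z":0.2,"ax":0,"ay":0,"az":0},{"jaw":255,"x":0,"y":0,"z":0,"ax":0,"ay":0,"az":0}]'
python3 - <<'E'
from h import *
print(sense()['tcp_pos'],camera_params("wrist")['t'])
w=capture("wrist");cv2.imwrite("pics/w7.png",w[:,:,::-1])
a=capture("side");cv2.imwrite("pics/s7.png",cv2.resize(a[80:220,230:400,::-1],None,fx=4.5,fy=4.2,interpolation=cv2.INTER_CUBIC))
E
```

```text
time_s: 5.1
tcp_pos: [0.5728, 0.1252, 0.1741]
ee_rot: [[-0.896, -0.444, -0.004], [-0.444, 0.896, 0.002], [0.003, 0.004, -1.0]]
wrist_force: [-0.5, 0.9, -2.4]
gripper_width: 0.661
[0.5727809  0.12519211 0.17408983] [ 0.14027363 -0.56987707  0.20787365]
```

View pics/w7.png

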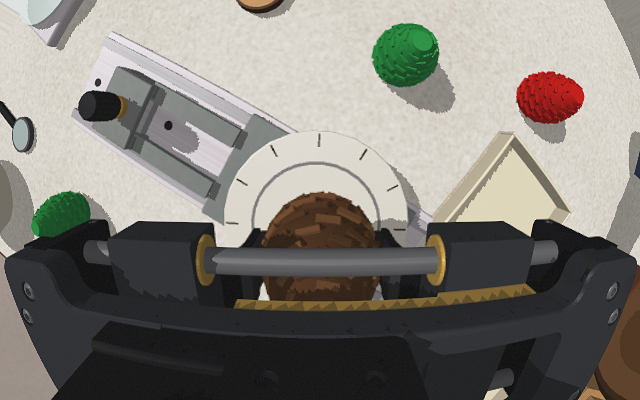

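View pics/s7.png

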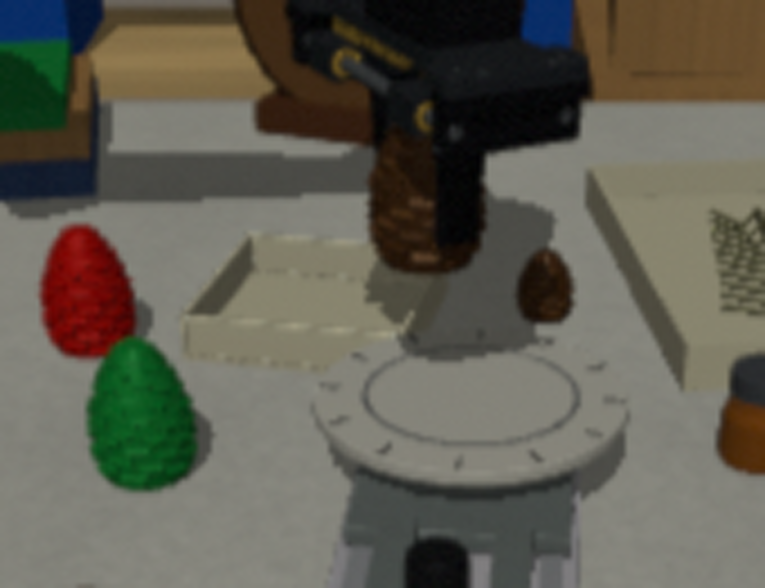

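```bash
python3 - <<'E'
from h import *
np.set_printoptions(precision=4,suppress=True)
Pw,Pt=camera_params("wrist"),camera_params("top")
for uv in ((511,133),(570,211)): print("box rim",wplane(Pw,uv,.035))
print("red",wplane(Pw,(550,98),.04),plane(Pt,(187,311),.05))
E
python3 -m inch '[{"jaw":255,"x":-0.2,"y":0.6,"z":0,"ax":0,"ay":0,"az":0},{"jaw":255,"x":-0.2,"y":0.6,"z":0,"ax":0,"ay":0,"az":0},{"jaw":255,"x":-0.2,"y":0.6,"z":0,"ax":0,"ay":0,"az":0},{"jaw":255,"x":-0.2,"y":0.6,"z":0,"ax":0,"ay":0,"az":0},{"jaw":255,"x":-0.2,"y":0.6,"z":0,"ax":0,"ay":0,"az":0},{"jaw":255,"x":-0.2,"y":0.6,"z":0,"ax":0,"ay":0,"az":0},{"jaw":255,"x":0,"y":0,"z":0,"ax":0,"ay":0,"az":0}]'
python3 - <<'E'
from h import *
np.save("pw8.npy",camera_params("wrist"),allow_pickle=True)
w=capture("wrist");cv2.imwrite("pics/w8.png",w[:,:,::-1])
a=capture("top");cv2.imwrite("pics/t8.png",cv2.convertScaleAbs(cv2.resize(a[180:330,90:290,::-1],None,fx=3.5,fy=3.5,interpolation=cv2.INTER_CUBIC),alpha=1.8))
E
```

```text
box rim [0.4142 0.2835 0.035 ]
box rim [0.4437 0.4276 0.035 ]
red [0.3473 0.3127 0.04  ] [0.3477 0.3028 0.05  ]
time_s: 6.08
tcp_pos: [0.4935, 0.3439, 0.1624]
ee_rot: [[-0.898, -0.44, -0.021], [-0.44, 0.898, -0.01], [0.023, 0.001, -1.0]]
wrist_force: [-0.5, -0.3, -1.5]
gripper_width: 0.657
```

View pics/w8.png

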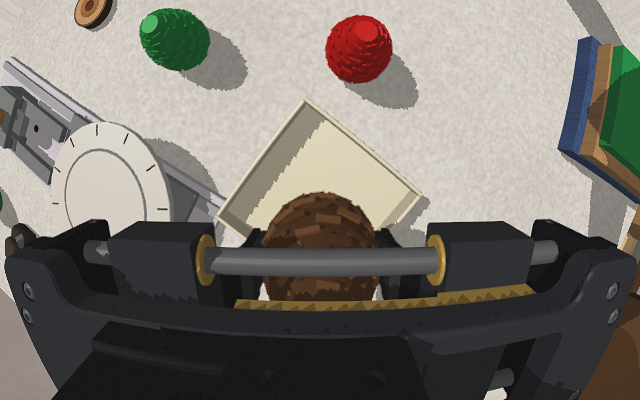

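View pics/t8.png

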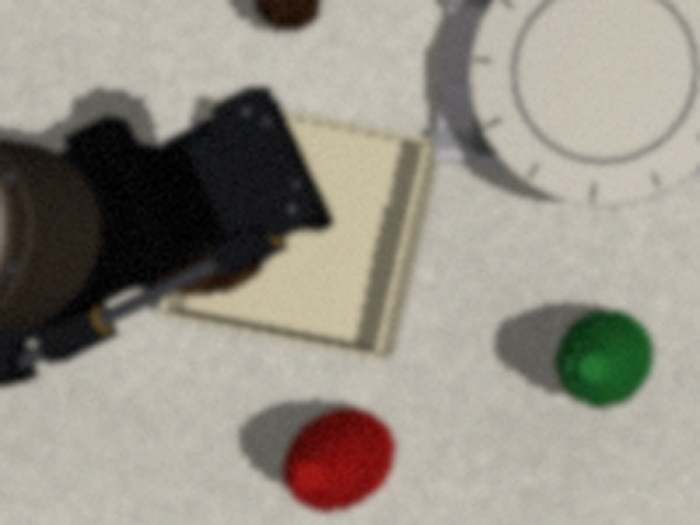

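```bash
python3 - <<'E'
from h import *
np.set_printoptions(precision=4,suppress=True)
P=np.load("pw8.npy",allow_pickle=True).item()
c=[wplane(P,u,.035) for u in ((305,99),(421,196),(217,215))]
print(*c,(c[1]+c[2])/2,np.linalg.norm(c[1]-c[0]),np.linalg.norm(c[2]-c[0]),np.linalg.norm(c[1]-c[2]))
# box rim height check: near-left corner, wrist w3/w4 vs this view
P4=np.load("pw4.npy",allow_pickle=True).item()
print(tri2(rayw(P,(305,99)),rayw(P4,(514,136.5))),tri2(rayw(P,(421,196)),rayw(P4,(571,215))))
E
```

```text
[0.4133 0.2899 0.035 ] [0.4455 0.4332 0.035 ] [0.5531 0.2581 0.035 ] [0.4993 0.3457 0.035 ] 0.1468796143700615 0.1434305762237356 0.20555148859871647
(array([0.4118, 0.2891, 0.0299]), np.float64(0.0021290566070100085)) (array([0.4452, 0.4322, 0.0374]), np.float64(0.0004542938216499793))
```

```bash
python3 -m inch '[{"jaw":255,"x":0.07,"y":0,"z":-0.2,"ax":0.06,"ay":-0.12,"az":0},{"jaw":255,"x":0,"y":0,"z":-0.5,"ax":0,"ay":0,"az":0},{"jaw":255,"x":0,"y":0,"z":-0.5,"ax":0,"ay":0,"az":0},{"jaw":255,"x":0,"y":0,"z":-0.4,"ax":0,"ay":0,"az":0},{"jaw":255,"x":0,"y":0,"z":0,"ax":0,"ay":0,"az":0}]'
```

```text
time_s: 6.8
tcp_pos: [0.4997, 0.3348, 0.063]
ee_rot: [[-0.902, -0.431, -0.002], [-0.431, 0.902, -0.003], [0.003, -0.002, -1.0]]
wrist_force: [0.1, 0.0, -1.6]
gripper_width: 0.658
```

```bash
python3 -m inch '[{"jaw":255,"x":0,"y":0.18,"z":-0.1,"ax":0,"ay":0,"az":0},{"jaw":255,"x":0,"y":0,"z":-0.2,"ax":0,"ay":0,"az":0},{"jaw":255,"x":0,"y":0,"z":-0.15,"ax":0,"ay":0,"az":0},{"jaw":255,"x":0,"y":0,"z":0,"ax":0,"ay":0,"az":0}]'
python3 - <<'E'
from h import *
a=capture("side");cv2.imwrite("pics/s9.png",cv2.resize(a[80:220,230:400,::-1],None,fx=4.5,fy=4.2,interpolation=cv2.INTER_CUBIC))
w=capture("wrist");cv2.imwrite("pics/w9.png",w[:,:,::-1])
E
```

```text
time_s: 7.3
tcp_pos: [0.5015, 0.3467, 0.0369]
ee_rot: [[-0.902, -0.431, 0.001], [-0.431, 0.902, 0.0], [-0.001, -0.0, -1.0]]
wrist_force: [0.7, -1.1, -0.7]
gripper_width: 0.654
```

View pics/s9.png

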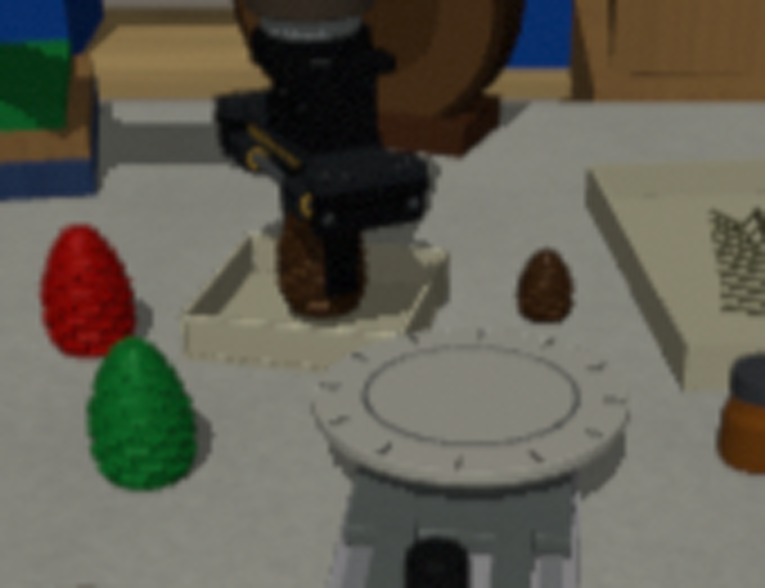

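View pics/w9.png

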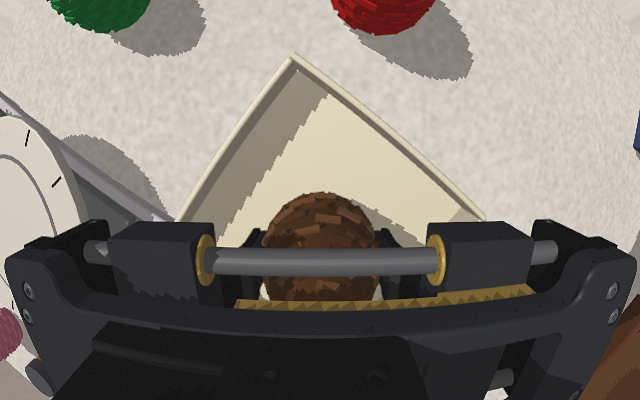

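```bash
python3 -m inch '[{"jaw":255,"x":0,"y":0,"z":-0.08,"ax":0,"ay":0,"az":0},{"jaw":255,"x":0,"y":0,"z":-0.04,"ax":0,"ay":0,"az":0},{"jaw":255,"x":0,"y":0,"z":0,"ax":0,"ay":0,"az":0}]'
```

```text
time_s: 7.78
tcp_pos: [0.5023, 0.3474, 0.0309]
ee_rot: [[-0.902, -0.431, 0.004], [-0.431, 0.902, 0.002], [-0.004, 0.001, -1.0]]
wrist_force: [0.7, -0.1, -2.3]
gripper_width: 0.658
```

```bash
python3 -m inch '[{"jaw":255,"x":0,"y":0,"z":-0.05,"ax":0,"ay":0.02,"az":0},{"jaw":255,"x":0,"y":0,"z":0,"ax":0,"ay":0,"az":0}]'
python3 -m inch '[{"jaw":255,"x":0,"y":0,"z":-0.04,"ax":0,"ay":0,"az":0},{"jaw":255,"x":0,"y":0,"z":0,"ax":0,"ay":0,"az":0}]'
```

```text
time_s: 8.02
tcp_pos: [0.5023, 0.3474, 0.0278]
ee_rot: [[-0.902, -0.431, -0.0], [-0.431, 0.902, 0.003], [-0.001, 0.002, -1.0]]
wrist_force: [0.8, 0.9, -1.4]
gripper_width: 0.659
time_s: 8.28
tcp_pos: [0.5028, 0.3479, 0.0263]
ee_rot: [[-0.902, -0.432, 0.001], [-0.432, 0.902, 0.003], [-0.003, 0.002, -1.0]]
wrist_force: [-0.1, -0.1, -2.5]
gripper_width: 0.656
```

```bash
python3 -m inch '[{"jaw":255,"x":0,"y":0,"z":-0.03,"ax":0,"ay":0,"az":0},{"jaw":255,"x":0,"y":0,"z":0,"ax":0,"ay":0,"az":0}]'
python3 -m inch '[{"jaw":255,"x":0,"y":0,"z":-0.02,"ax":0,"ay":0,"az":0},{"jaw":255,"x":0,"y":0,"z":0,"ax":0,"ay":0,"az":0}]'
```

```text
time_s: 8.52
tcp_pos: [0.5031, 0.3481, 0.0264]
ee_rot: [[-0.902, -0.432, 0.002], [-0.432, 0.902, 0.004], [-0.004, 0.002, -1.0]]
wrist_force: [-0.1, 0.5, -2.2]
gripper_width: 0.666
time_s: 8.78
tcp_pos: [0.5033, 0.3482, 0.0262]
ee_rot: [[-0.902, -0.433, 0.003], [-0.433, 0.902, 0.004], [-0.004, 0.002, -1.0]]
wrist_force: [0.1, 0.8, -0.4]
gripper_width: 0.659
```

```bash
python3 -m inch '[{"jaw":255,"x":0,"y":0,"z":-0.04,"ax":0,"ay":0,"az":0},{"jaw":255,"x":0,"y":0,"z":0,"ax":0,"ay":0,"az":0}]'
```

```text
time_s: 9.02
tcp_pos: [0.5034, 0.3483, 0.0263]
ee_rot: [[-0.901, -0.433, 0.004], [-0.433, 0.901, 0.004], [-0.005, 0.002, -1.0]]
wrist_force: [-0.6, -0.1, -2.0]
gripper_width: 0.654
```

```bash
python3 -m inch '[{"jaw":255,"x":0,"y":0,"z":-0.06,"ax":0,"ay":0,"az":0}]'
python3 - <<'E'
from h import *
a=capture("side");cv2.imwrite("pics/s10.png",cv2.resize(a[100:200,250:360,::-1],None,fx=6,fy=6,interpolation=cv2.INTER_CUBIC))
s=sense();print(s['wrist_force'],s['tcp_pos'])
E
```

```text
time_s: 9.15
tcp_pos: [0.5039, 0.3485, 0.0259]
ee_rot: [[-0.901, -0.435, 0.005], [-0.435, 0.901, 0.003], [-0.006, 0.001, -1.0]]
wrist_force: [-9.9, -4.7, 31.6]
gripper_width: 0.659
[-6.66269047 -3.54792913 19.37650489] [0.5038933  0.34851946 0.02600154]
```

View pics/s10.png

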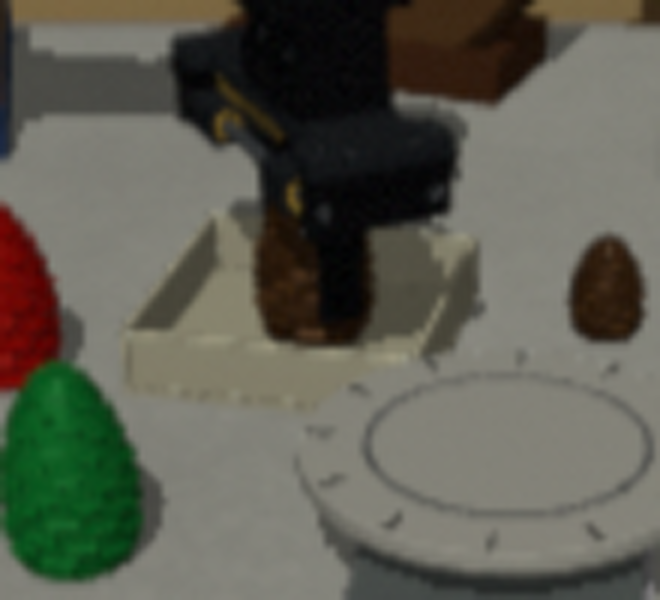

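Contact is confirmed: 31 N up during the push, and z stopped at 0.026. I'll relax the push, then open partway.

```bash
python3 -m inch '[{"jaw":255,"x":0,"y":0,"z":0,"ax":0,"ay":0.03,"az":0},{"jaw":255,"x":0,"y":0,"z":0,"ax":0,"ay":0,"az":0},{"jaw":50,"x":0,"y":0,"z":0,"ax":0,"ay":0,"az":0},{"jaw":50,"x":0,"y":0,"z":0,"ax":0,"ay":0,"az":0},{"jaw":50,"x":0,"y":0,"z":0,"ax":0,"ay":0,"az":0}]'
python3 -m inch '[{"jaw":50,"x":0,"y":0,"z":0.1,"ax":0,"ay":0,"az":0},{"jaw":50,"x":0,"y":0,"z":0.3,"ax":0,"ay":0,"az":0},{"jaw":50,"x":0,"y":0,"z":0.5,"ax":0,"ay":0,"az":0},{"jaw":50,"x":0,"y":0,"z":0.6,"ax":0,"ay":0,"az":0},{"jaw":50,"x":0,"y":0,"z":0.6,"ax":0,"ay":0,"az":0},{"jaw":50,"x":0,"y":0,"z":0.4,"ax":0,"ay":0,"az":0}]'
python3 - <<'E'
from h import *
a=capture("side");cv2.imwrite("pics/s11.png",cv2.resize(a[80:220,230:400,::-1],None,fx=4.5,fy=4.2,interpolation=cv2.INTER_CUBIC))
w=capture("wrist");cv2.imwrite("pics/w11.png",w[:,:,::-1])
E
```

```text
time_s: 9.82
tcp_pos: [0.5041, 0.3486, 0.0246]
ee_rot: [[-0.901, -0.434, -0.0], [-0.434, 0.901, 0.003], [-0.001, 0.003, -1.0]]
wrist_force: [0.0, 0.4, 0.1]
gripper_width: 0.797
time_s: 10.58
tcp_pos: [0.5027, 0.347, 0.178]
ee_rot: [[-0.901, -0.434, -0.004], [-0.434, 0.901, -0.0], [0.003, 0.001, -1.0]]
wrist_force: [0.0, 1.1, 0.6]
gripper_width: 0.809
```

View pics/s11.png

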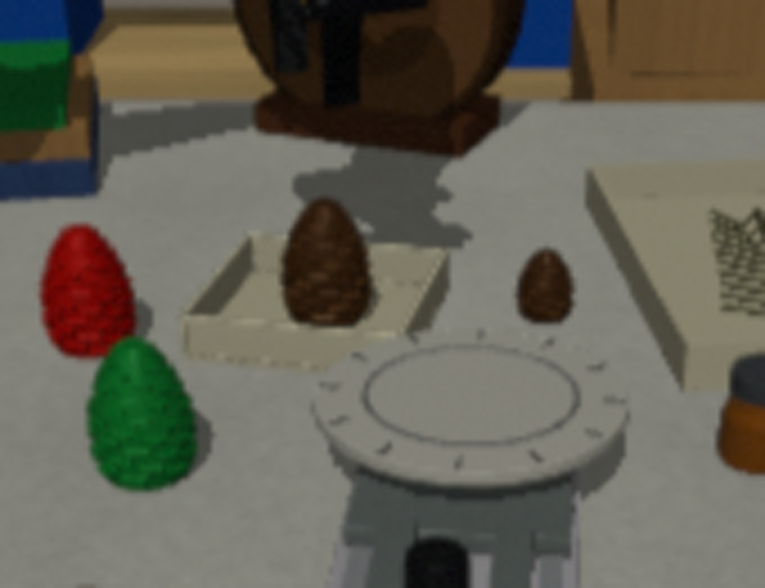

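View pics/w11.png

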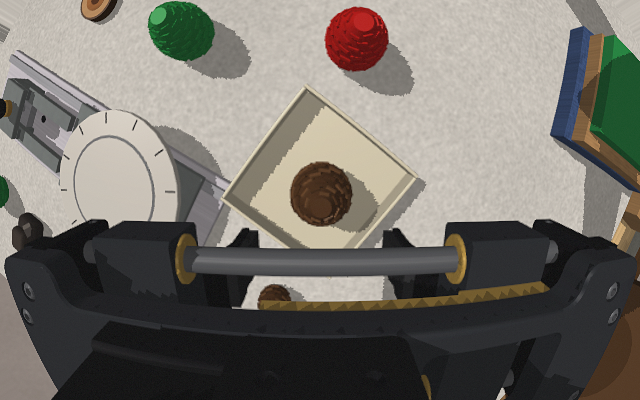

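Cone stands upright and centred in the box (wrist (321,194)). Now to the knob.

```bash
python3 -m inch '[{"jaw":0,"x":0.15,"y":-0.5,"z":0.2,"ax":0,"ay":0,"az":0},{"jaw":0,"x":0.15,"y":-0.9,"z":0.1,"ax":0,"ay":0,"az":0},{"jaw":0,"x":0.15,"y":-0.9,"z":0,"ax":0,"ay":0,"az":0},{"jaw":0,"x":0.15,"y":-0.9,"z":0,"ax":0,"ay":0,"az":0},{"jaw":0,"x":0.15,"y":-0.9,"z":0,"ax":0,"ay":0,"az":0},{"jaw":0,"x":0.15,"y":-0.9,"z":0,"ax":0,"ay":0,"az":0},{"jaw":0,"x":0.15,"y":-0.9,"z":0,"ax":0,"ay":0,"az":0},{"jaw":0,"x":0.15,"y":-0.9,"z":0,"ax":0,"ay":0,"az":0},{"jaw":0,"x":0,"y":-0.4,"z":-0.2,"ax":0,"ay":0,"az":0},{"jaw":0,"x":0,"y":0,"z":-0.2,"ax":0,"ay":0,"az":0},{"jaw":0,"x":0,"y":0,"z":0,"ax":0,"ay":0,"az":0}]'
python3 - <<'E'
from h import *
print(sense()['tcp_pos'])
np.save("pw12.npy",camera_params("wrist"),allow_pickle=True)
w=capture("wrist");cv2.imwrite("pics/w12.png",w[:,:,::-1])
E
```

```text
time_s: 12.05
tcp_pos: [0.5713, -0.0973, 0.165]
ee_rot: [[-0.9, -0.436, -0.011], [-0.436, 0.9, 0.002], [0.009, 0.006, -1.0]]
wrist_force: [0.2, 0.6, 0.4]
gripper_width: 1.004
[ 0.57127459 -0.09732089  0.16497684]
```

View pics/w12.png

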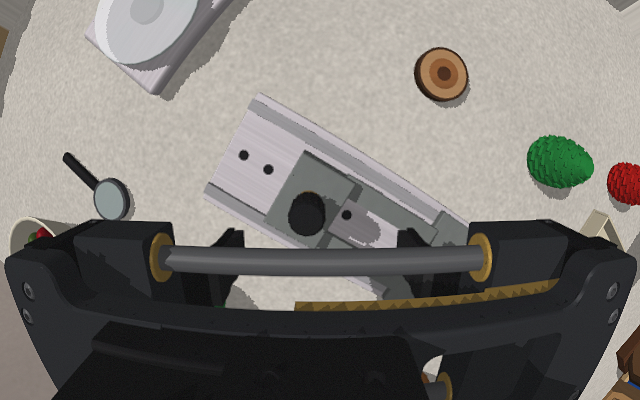

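```bash
python3 - <<'E'
from h import *
np.set_printoptions(precision=4,suppress=True)
W=cv2.imread("pics/w12.png");cv2.imwrite("pics/w12z.png",cv2.resize(W[170:250,260:360],None,fx=6,fy=6,interpolation=cv2.INTER_CUBIC))
P=np.load("pw12.npy",allow_pickle=True).item();Ps=camera_params("side")
b,s,c=blob(W.max(2)<52,(280,180,330,240));print(s,c)
E
```

```text
[ 288  192   38   44 1296] [306.9136 213.8827]
```

View pics/w12z.png

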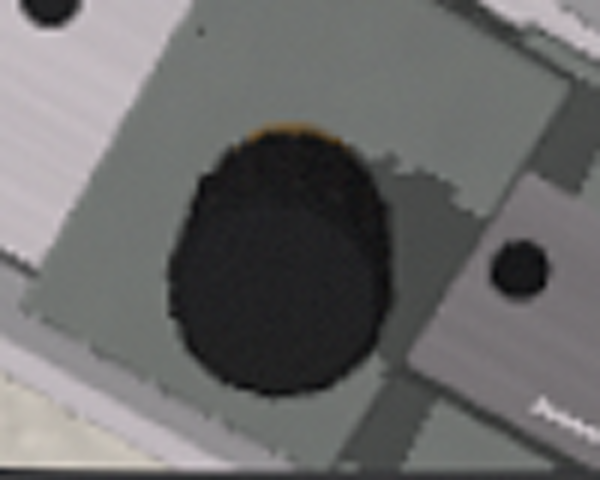

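```bash
python3 - <<'E'
from h import *
np.set_printoptions(precision=4,suppress=True)
P=np.load("pw12.npy",allow_pickle=True).item();Ps=camera_params("side");P4=np.load("pw4.npy",allow_pickle=True).item()
k=(305.5,218.7)
print(wplane(P,k,.109),tri2(rayw(P,k),ray(Ps,(326.8,210.2))),tri2(rayw(P,k),rayw(P4,(100,110))))
E
```

```text
[ 0.5756 -0.1059  0.109 ] (array([ 0.5762, -0.1058,  0.1092]), np.float64(0.0012848475977910692)) (array([ 0.577 , -0.1056,  0.1058]), np.float64(0.000979857123797856))
```

```bash
python3 -m inch '[{"jaw":0,"x":0.09,"y":-0.16,"z":-0.1,"ax":0,"ay":-0.06,"az":0},{"jaw":0,"x":0,"y":0,"z":-0.3,"ax":0,"ay":0,"az":0},{"jaw":0,"x":0,"y":0,"z":-0.3,"ax":0,"ay":0,"az":0},{"jaw":0,"x":0,"y":0,"z":0,"ax":0,"ay":0,"az":0}]'
python3 - <<'E'
from h import *
w=capture("wrist");cv2.imwrite("pics/w13.png",w[:,:,::-1])
E
```

```text
time_s: 12.6
tcp_pos: [0.5796, -0.1047, 0.1239]
ee_rot: [[-0.897, -0.441, 0.007], [-0.441, 0.897, 0.002], [-0.007, -0.001, -1.0]]
wrist_force: [0.1, -0.6, -0.0]
gripper_width: 1.0
```

View pics/w13.png

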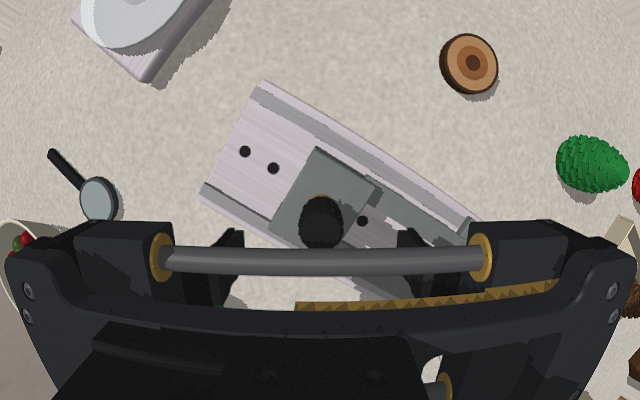

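```bash
python3 -m inch '[{"jaw":0,"x":-0.07,"y":-0.02,"z":-0.3,"ax":0,"ay":0.04,"az":0},{"jaw":0,"x":0,"y":0,"z":-0.3,"ax":0,"ay":0,"az":0},{"jaw":0,"x":0,"y":0,"z":-0.22,"ax":0,"ay":0,"az":0},{"jaw":0,"x":0,"y":0,"z":0,"ax":0,"ay":0,"az":0}]'
```

```text
time_s: 13.15
tcp_pos: [0.5766, -0.1057, 0.0744]
ee_rot: [[-0.897, -0.442, 0.004], [-0.442, 0.897, 0.002], [-0.005, -0.0, -1.0]]
wrist_force: [0.8, -0.0, -0.5]
gripper_width: 0.998
```

```bash
python3 -m inch '[{"jaw":255,"x":0,"y":0,"z":-0.04,"ax":0,"ay":0.02,"az":0},{"jaw":255,"x":0,"y":0,"z":0,"ax":0,"ay":0,"az":0},{"jaw":255,"x":0,"y":0,"z":0,"ax":0,"ay":0,"az":0},{"jaw":255,"x":0,"y":0,"z":0,"ax":0,"ay":0,"az":0},{"jaw":255,"x":0,"y":0,"z":0,"ax":0,"ay":0,"az":0},{"jaw":255,"x":0,"y":0,"z":0,"ax":0,"ay":0,"az":0},{"jaw":255,"x":0,"y":0,"z":0,"ax":0,"ay":0,"az":0},{"jaw":255,"x":0,"y":0,"z":0,"ax":0,"ay":0,"az":0}]'
```

```text
time_s: 14.15
tcp_pos: [0.5779, -0.1055, 0.0739]
ee_rot: [[-0.897, -0.443, 0.004], [-0.443, 0.897, 0.002], [-0.005, -0.0, -1.0]]
wrist_force: [-0.3, -0.2, -0.2]
gripper_width: 0.311
```

```bash
python3 - <<'E'
from h import *
w=capture("wrist");cv2.imwrite("pics/w14.png",w[:,:,::-1])
a=capture("side");cv2.imwrite("pics/s14.png",cv2.resize(a[100:290,230:420,::-1],None,fx=3.1,fy=3.1,interpolation=cv2.INTER_CUBIC))
E
```

```text
(no output)
```

View pics/s14.png

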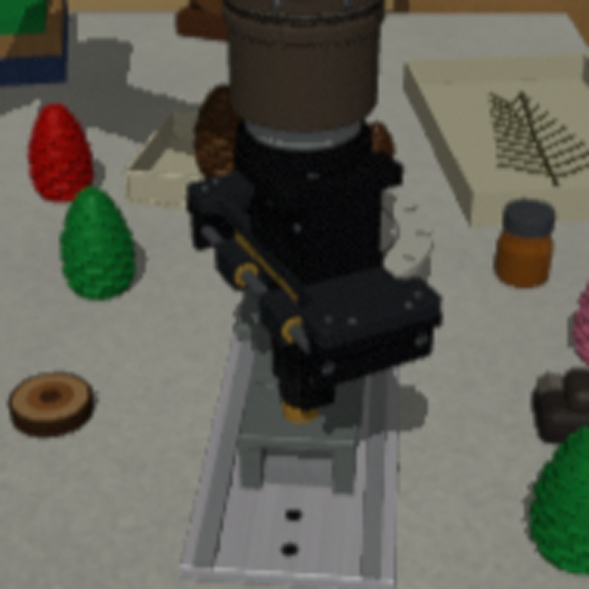

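```bash
python3 -m inch '[{"jaw":255,"x":-0.01,"y":0,"z":0.08,"ax":0,"ay":0.02,"az":0},{"jaw":255,"x":0,"y":0,"z":0.08,"ax":0,"ay":0,"az":0},{"jaw":255,"x":0,"y":0,"z":0.08,"ax":0,"ay":0,"az":0}]'
python3 -m inch '[{"jaw":255,"x":0,"y":0,"z":0.06,"ax":0,"ay":0,"az":0}]'
```

```text
time_s: 14.62
tcp_pos: [0.5778, -0.1056, 0.0869]
ee_rot: [[-0.897, -0.442, 0.001], [-0.442, 0.897, 0.002], [-0.002, 0.002, -1.0]]
wrist_force: [3.6, -0.2, -7.1]
gripper_width: 0.311
time_s: 14.75
tcp_pos: [0.5778, -0.1055, 0.0903]
ee_rot: [[-0.897, -0.442, 0.001], [-0.442, 0.897, 0.003], [-0.002, 0.002, -1.0]]
wrist_force: [3.5, -0.5, -7.9]
gripper_width: 0.31
```

```bash
python3 -m inch '[{"jaw":255,"x":0,"y":0,"z":0.05,"ax":0,"ay":0,"az":0}]'
python3 -m inch '[{"jaw":255,"x":0,"y":0,"z":0.03,"ax":0,"ay":0,"az":0}]'
```

```text
time_s: 14.88
tcp_pos: [0.5778, -0.1055, 0.0932]
ee_rot: [[-0.897, -0.442, 0.001], [-0.442, 0.897, 0.003], [-0.002, 0.002, -1.0]]
wrist_force: [3.2, -1.4, -9.6]
gripper_width: 0.312
time_s: 15.0
tcp_pos: [0.5778, -0.1055, 0.094]
ee_rot: [[-0.897, -0.442, 0.001], [-0.441, 0.897, 0.003], [-0.002, 0.002, -1.0]]
wrist_force: [7.6, -2.9, -18.1]
gripper_width: 0.312
```

```bash
python3 - <<'E'
from h import *
for i in range(2):
    a=capture("side")
    s=sense();print(s['tcp_pos'],s['wrist_force'],s['gripper_width'],s['time_s'])
t=capture("top");s=sense();print(s['tcp_pos'],s['wrist_force'])
cv2.imwrite("pics/s15.png",cv2.resize(a[110:270,230:420,::-1],None,fx=3.5,fy=3.5,interpolation=cv2.INTER_CUBIC))
cv2.imwrite("pics/t15.png",cv2.convertScaleAbs(t[:,:,::-1],alpha=1.6))
E
```

```text
[ 0.57780604 -0.10553555  0.09397186] [  5.67098067  -1.91091671 -12.15818257] 0.3124019120085943 15.05
[ 0.57778388 -0.10552452  0.09398436] [  4.9196347   -2.00821569 -13.76599689] 0.3138058714095684 15.1
[ 0.5777801  -0.10550337  0.09397   ] [  5.24576974  -1.43819569 -12.33980957]
```

View pics/s15.png

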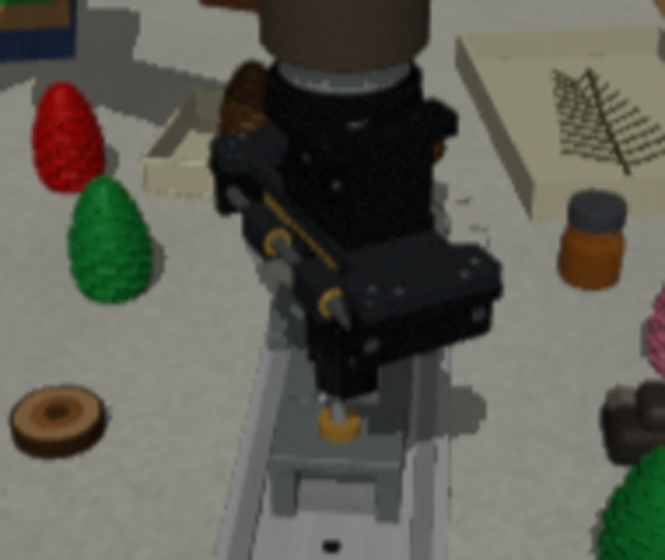

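View pics/t15.png

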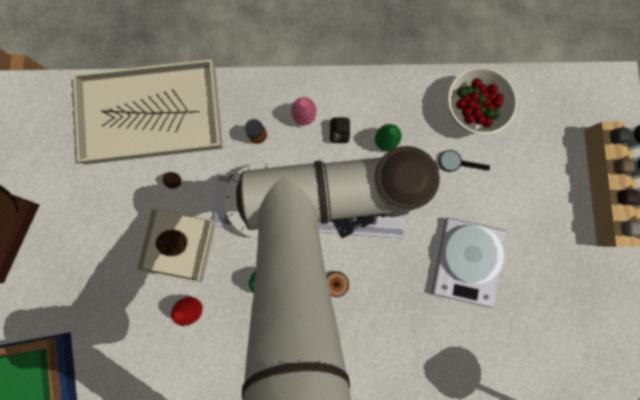

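```bash
python3 -c "
from station import *
print(finish_job()); s=sense(); print(s['tcp_pos'],s['wrist_force'],s['time_s'])"
```

```text
the job is handed in; nothing more can be done
None
the job is handed in; nothing more can be done
```

I set the large pine cone upright in the small cream box, then pulled the index pin up to its stop. I handed the job in at about 15 s, still gripping the knob.

- **Cone:** I lowered it until it touched the floor of the box; the last push to confirm contact peaked at about 32 N through the cone. The side and wrist pictures after release, and the top picture at the end, show it standing near the middle of the box.
- **Pin:** The knob rose 20.1 mm with no sign of slipping. The downward force reached 18 N at the stop, then settled at 12–14 N, above the 8.7 N of spring and weight. It was steady over the last readings, and the last side picture shows the bare steel pin above the bushing.
- **Other things:** In the last top and side pictures, everything not hidden by the arm looks unmoved. The arm partly covered the turntable and one green look-alike in the top view.

**Disagreements and gaps:**
- The top camera placed the knob about 4 mm lower in x than the side and wrist cameras, so I used the side and wrist values.
- Small moves fell short and drifted, which I corrected along the way.
- The pull left a sideways force of about 5 N on the pin.
- My attempt to read the arm's state after handing in was refused, so nothing is confirmed after that point.

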